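Lay the stirrer in its cradle, then hold it balanced over the run-out stand

ROBOT

A 6-joint arm with a two-finger parallel gripper is mounted at the origin on the work surface; the furniture and walls round the work are solid. World frame = base frame: x ahead of the robot, y to its left, z up, the work surface at z = 0. Lengths are in m, angles in degrees, forces in N, time in s.
With the tool pointing down it reaches from about 0.25 to 0.725 m from the base axis. Payload 9.7 kg.
Tool frame: the origin (TCP) lies at the centre of the arm's flange, where the gripper is bolted on; the fingertips stand 173 mm ahead of it and the grasp point (between the pads) lies 155 mm ahead of it; z points along the fingers, y is the line along which they close (so a half turn about z gives the same grasp; the last joint's range is limited). The gripper opens to 85 mm and grips with 20 to 120 N. Pads are 22 mm wide; open, the fingers measure 114 mm over their backs; the gripper's body (76 mm by 85 mm) begins 54 mm behind the grasp point. The pads swing forward as they close: fully open they stand 13 mm farther back than shut.
Start: joints at [66.578, 4.979, 10.078, 95.1, 0, 90], TCP at [0.219, 0.505, 0.405] pointing down, gripper open.
Joint ranges: [-179.16, 179.16], [-48.56, 103.87], [-65.8, 70.77], [-126.05, 130.52], [-82.76, 87.17], [-180, 180]. Speed limits (degrees/s): [127.2, 127.2, 147.25, 180, 180, 180].

INTERFACE

Orientations are given as [roll, pitch, yaw] about the fixed x, y, z axes, in that order (R = Rz(yaw) Ry(pitch) Rx(roll)).
In Python, from workcell import monitor, camera, get_calibration, bot gives the robot as it stands.
- The arm moves only by the tool carry_out, never from a script. Its argument "targets" is text: rows parted by semicolons, each of 7 numbers parted by spaces: the shift along the tool's x, y, z in units of 0.04 m (1.0 is 0.04 m), then the turn, a rotation vector about the tool's x, y, z in units of 0.1 rad (1.0 is 0.1 rad), then the opening, from -1 (shut) to 1 (fully open), so that 0 is half open. A call has exactly 8 rows; each row shifts and turns the commanded pose from where the row before left it, along the tool's axes as they then stand; what a row does not reach is not made up. A row lasts 1/12 s, in which the tool goes at most 41.7 mm and 7.16 degrees, less where a joint would pass 70% of its speed; a pose out of reach is approached as far as the arm can. A call with a number of a shift or a turn outside -1 to 1 is refused whole. A call with a gripper value outside its range is refused whole. The fingers move at their own pace and stop on an object; "newtons" is the grip in N (left out, the last holds). Time passes only in rows, so rows that do not move let the fingers close, or fill a call up. It gives the time, the measured TCP pose, the force, the opening and the grip force at its end, in the units of the state.
- monitor.get_obs(): the state, without advancing time (a new reading comes with each control period).
- camera(name): name is "scene" or "top" or "wrist"; returns the picture (400x640x3 uint8, red, green, blue); there is no depth.
- get_calibration(name): a dict with "fx", "fy", "cx", "cy" (pixels), "view" (4x4, takes a point from world to camera coordinates). Camera axes: x right, y down, z forward; pixel columns grow to the right and rows downward; lengths in m; the calibration is good to about 2 mm. A picture is of the moment at which its call begins: read the wrist's pose just before it. get_calibration takes no time and is no camera call; for the wrist camera it gives the pose at the moment of the call.
- bot.job_done(): hands the job in; it is judged then, once.
The state is a dict: "time": time; "q": joint angles; "qd": joint speeds; "joint_efforts": joint torques, N m; "ee_pos": TCP position; "tcp_rot": TCP orientation; "wrist_force": force on the tool from outside, world axes, zero at the start; "torque": the same for the moment, N m; "opening": finger opening in m; "grasp_force": force on a finger pad.
Only numpy, scipy, OpenCV 4.12 (cv2) and the standard library are available. Lean on these libraries where they do the work, as an engineer would, in place of code of your own. Each camera call takes 0.05 s, during which the arm holds its last target. There are 200 camera calls.

TASK

The steel mixer stirrer stands upright on its heavy head: lay it on its side in the grey cradle, head in the wide vee and shaft in the narrow one, and let go of it. Then pick it up from above by its balance point, well off the middle towards the head, and hold it level about 5 cm above its seat on the aluminium roller stand, centred over the rollers with the head over the widely spaced pair and the drive tip towards the end stop. Finish while still holding it there, still and touching neither fixture, and leave the other things on the table where they are.

Things in the scene. Friction and masses are not known exactly. Their poses are not given: they have to be found in the camera images.
- stirrer_mid (a point): The stirrer, a rigid round steel piece 200 mm long, 0.3 to 0.5 kg: this point is on its axis half-way along. z runs along it from head to drive tip; upright at the start, head down on the table.
- stirrer_balance (a point): Balance point (centre of mass) of the stirrer, on its axis 60 mm from the head's end face and so 40 mm from the middle towards the head; the plain 18 mm shaft is there. Axes as stirrer_mid.
- stirrer_head (a point): Middle of the stirrer's head, on its axis 15 mm from the head's end face. Axes as stirrer_mid.
- stirrer: The same stirrer; origin at the centre of the head's end face, on which it stands at the start, z along the axis to the drive tip. Along z: head 46 mm in diameter up to 30 mm, plain shaft 18 mm in diameter up to 188 mm, drive tip 12 mm in diameter up to 200 mm.
- cradle_seat (a point): Grey plastic cradle with two upright 90-degree vees, fixed to the table. This point is where the middle of the stirrer (stirrer_mid) lies when it rests in the cradle, its axis 60 mm above the table. z up, y along the cradle from the wide vee (for the head) to the narrow vee (for the shaft), so the drive tip points to +y.
- cradle: The same cradle; origin on the table under the seat point, same axes. Base 70x206x10 mm. Wide vee at y -85 mm, 18 mm long, upper edges 53 mm apart, 53 mm above the table; narrow vee at y +55 mm, 12 mm long, upper edges 41 mm apart, 68 mm above the table. Between them all is free down to the base.
- stand_seat (a point): Aluminium run-out stand with two pairs of steel rollers and an end stop, fixed to the table. This point is where the middle of the stirrer would lie on the rollers, axis 60 mm above the table. z up, y along the stand from the widely spaced roller pair (for the head) to the closely spaced pair (for the shaft) and the end stop.
- stand: The same stand; origin on the table under the seat point, same axes. Base 80x224x12 mm. Rollers 20 mm in diameter: wide pair at y -85 mm, close pair at y +55 mm; upright end stop at y +116 mm, 40 mm wide, 69 mm high. Nothing else is higher than 58 mm.
- gel: Bystander: pump bottle, 57x62x176 mm; origin at the centre of its underside.
- lotion: Bystander: round bottle, 59x59x196 mm; origin at the centre of its underside.
- packet: Bystander: small wrapped packet, 82x107x46 mm; origin at the centre of its underside.
- weight_l: Bystander: larger brass balance weight, 34 mm across, 44 high; origin at the centre of its underside.
- weight_m: Bystander: smaller brass balance weight, 28 mm across, 38 high; origin at the centre of its underside.
- dropper: Bystander: small dropper bottle, 34 mm across, 102 high; origin at the centre of its underside.
- stamp: Bystander: wooden hand stamp, 34x48x81 mm; origin at the centre of its underside.
Mind the look-alikes: they are no part of the job. Leave any blue look-alike of the stirrer alone.

How it is judged:
By the outcome, as a careful person would: the job done as asked, in the order asked, and still so for the second after the job is handed in, while the arm keeps its last pose, push and grip.
It also fails if it takes over 48 s, if anything falls off the work surface, if the arm or the gripper's body presses on something with over 40 N, if the wrist force passes 120 N, or if a joint passes its speed limit or range.

## Working session

There is one attempt and no reset: what is moved stays moved. The work goes in short steps, Python scripts to look and compute and a tool call to move; the robot and the scene stay as the last step left them, time stands still between calls to the robot, and variables do not carry over. Pictures are saved under pics/ and viewed, at most 10 in all, crops included, and the job is handed in when it is done.

Besides the shell and the picture viewer there is one more tool, called after ">>>" in YAML: its name, and indented under it one key for each argument. carry_out: Moves the arm, as the interface text tells. Shifts and turns lie within -1 to 1; 1 stands for 0.04 m of shift or 0.1 rad of turn. Its arguments: {"type":"object","properties":{"targets":{"type":"string"},"newtons":{"type":"number"}},"required":["targets"]}

```bash
mkdir -p pics
python3 - <<'E'
from workcell import monitor, camera, get_calibration
import cv2, numpy as np
o=monitor.get_obs(); print(o)
for n in("scene","top","wrist"):
    c=get_calibration(n); im=camera(n); cv2.imwrite(f"pics/{n}0.png",im[:,:,::-1]); print(n,{k:np.round(v,4).tolist() for k,v in c.items()})
E
```

```text
{'time': 0.0, 'q': array([ 6.65778763e+01,  5.01043828e+00,  1.00352731e+01,  9.51009242e+01,
       -7.91762370e-04,  8.99996285e+01]), 'qd': array([-0.00334282,  0.01220837,  0.01397642,  0.09463006, -0.017714  ,
        0.06298615]), 'joint_efforts': array([-5.90723466e-04, -5.20397830e+01,  4.64792204e+01,  1.64007564e-02,
        8.86619341e-05, -2.19160050e-06]), 'ee_pos': array([0.21862557, 0.50467526, 0.40399662]), 'tcp_rot': array([-1.79923911e+02,  7.91268312e-04,  1.56578249e+02]), 'wrist_force': array([ 0.01083812,  1.50602557, -0.25720703]), 'torque': array([-0.07004941, -0.0157255 , -0.01311127]), 'grasp_force': 0.0, 'opening': 0.08514104959404475}
scene {'fx': 451.8238, 'fy': 451.8238, 'cx': 310.456, 'cy': 203.2494, 'view': [[0.8525, -0.5228, -0.0025, -0.4973], [-0.3676, -0.5961, -0.7138, 0.2279], [0.3717, 0.6094, -0.7003, 0.9068], [0.0, 0.0, 0.0, 1.0]]}
top {'fx': 365.4716, 'fy': 365.4716, 'cx': 321.1841, 'cy': 202.8427, 'view': [[0.0259, -0.9996, 0.0066, -0.051], [-0.9833, -0.0267, -0.18, 0.5338], [0.1801, -0.0018, -0.9837, 0.8552], [0.0, 0.0, 0.0, 1.0]]}
wrist {'fx': 277.6767, 'fy': 277.6767, 'cx': 321.007, 'cy': 201.1061, 'view': [[0.397, 0.9178, -0.0008, -0.55], [0.8685, -0.3754, 0.3239, -0.0423], [0.2969, -0.1293, -0.9461, 0.3801], [0.0, 0.0, 0.0, 1.0]]}
```

View pics/scene0.png

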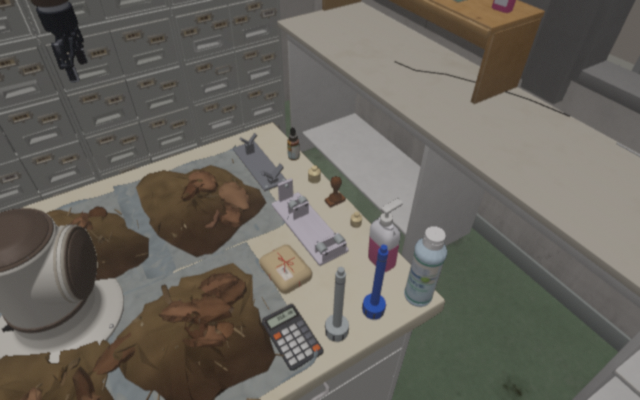

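View pics/top0.png

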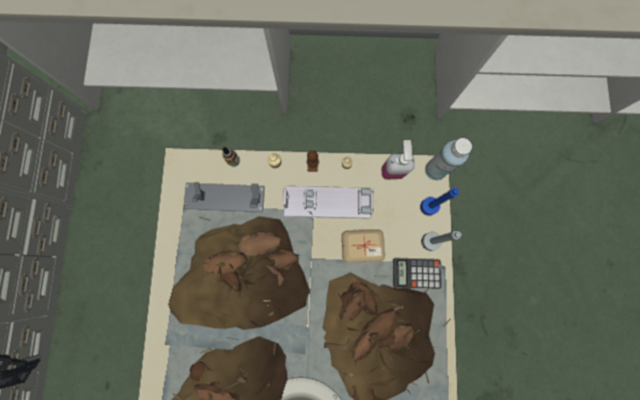

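The scene view shows the steel stirrer at about (337,328), a blue look-alike at (375,305), the grey cradle at about (262,165) and the roller stand at about (312,225). In the top view the steel head is at (430,241), the cradle spans (185–265, 197) and the stand (284–373, 201).

```bash
cat > h.py <<'E'
import cv2, numpy as np
from workcell import monitor, camera, get_calibration
def ray(c,p,z):
    V=np.array(c['view']);R=V[:3,:3];o=-R.T@V[:3,3]
    d=R.T@np.array([(p[0]-c['cx'])/c['fx'],(p[1]-c['cy'])/c['fy'],1]); return o+d*(z-o[2])/d[2]
def proj(c,P):
    V=np.array(c['view']);q=V[:3,:3]@np.array(P)+V[:3,3]; return np.array([c['fx']*q[0]/q[2]+c['cx'],c['fy']*q[1]/q[2]+c['cy']])
E
python3 - <<'E'
from h import *
t=cv2.imread('pics/top0.png');s=cv2.imread('pics/scene0.png')
a=cv2.resize(t[140:260,170:470],(800,320),interpolation=cv2.INTER_CUBIC)
b=cv2.resize(s[120:350,210:410],(0,0),fx=2.6,fy=2.6,interpolation=cv2.INTER_CUBIC)
cv2.imwrite('pics/ta.png',a);cv2.imwrite('pics/sb.png',b)
c=get_calibration('top')
for n,p,z in [('stirrer',(430,241),.03),('blue',(430,207),.03),('cr corners',(185,184),.01),('',(265,184),.01),('',(185,210),.01),('',(265,210),.01),('st',(284,186),.012),('',(373,188),.012),('',(284,214),.012),('',(371,217),.012)]: print(n,ray(c,p,z).round(3))
E
```

```text
stirrer [ 0.449 -0.309  0.03 ]
blue [ 0.535 -0.312  0.03 ]
cr corners [0.582 0.318 0.01 ]
 [0.588 0.111 0.01 ]
 [0.514 0.312 0.01 ]
 [0.519 0.107 0.01 ]
st [0.584 0.061 0.012]
 [ 0.585 -0.17   0.012]
 [0.51  0.058 0.012]
 [ 0.508 -0.165  0.012]
```

View pics/ta.png

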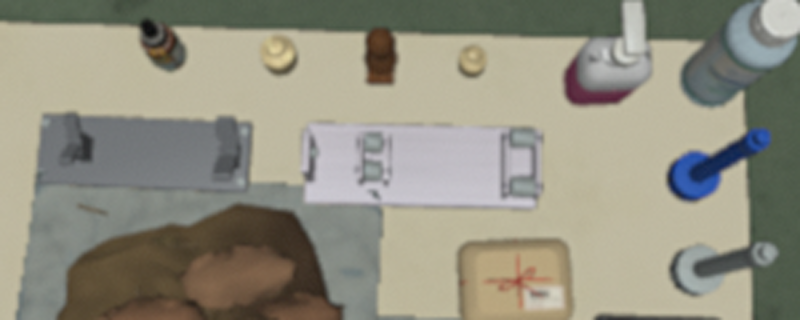

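View pics/sb.png

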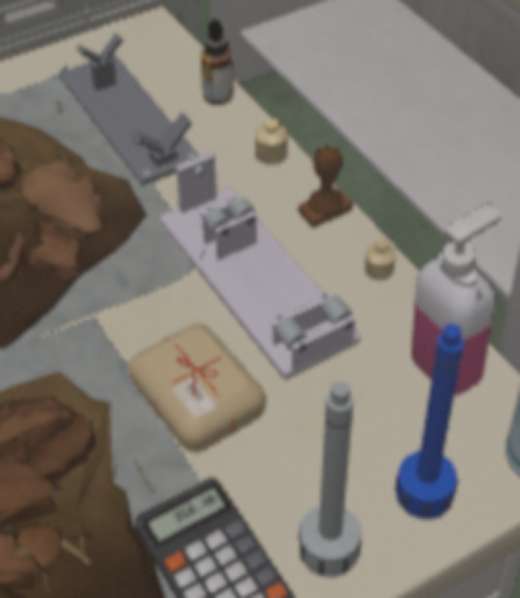

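In the crops, the cradle's wide vee is on the right (about 228,150 in the top crop) and its narrow vee on the left. The stand's wide pair is on the right (525,165) and its end stop on the left (308,155), so both +y axes point along world +y. I'm moving to a close viewpoint that sees both fixtures.

>>> carry_out:
  targets: "-0.64 -0.38 -0.04 0 0 0 1;-0.64 -0.38 -0.04 0 0 0 1;-0.64 -0.38 -0.04 0 0 0 1;-0.64 -0.38 -0.04 0 0 0 1;-0.64 -0.38 -0.04 0 0 0 1;-0.64 -0.38 -0.04 0 0 0 1;-0.64 -0.38 -0.04 0 0 0 1;-0.64 -0.38 -0.04 0 0 0 1"
  newtons: 80

```text
time: 0.82
ee_pos: [0.3587, 0.3104, 0.4174]
tcp_rot: [-180.0, -0.0, 156.6]
wrist_force: [0.0, -0.3, -0.2]
opening: 0.0854
grasp_force: 0.0
```

>>> carry_out:
  targets: "-0.64 -0.38 -0.04 0 0 0 1;-0.64 -0.38 -0.04 0 0 0 1;-0.64 -0.38 -0.04 0 0 0 1;-0.64 -0.38 -0.04 0 0 0 1;-0.64 -0.38 -0.04 0 0 0 1;-0.64 -0.38 -0.04 0 0 0 1;-0.64 -0.38 -0.04 0 0 0 1;-0.64 -0.38 -0.04 0 0 0 1"

```text
time: 1.48
ee_pos: [0.4984, 0.1173, 0.4302]
tcp_rot: [-180.0, -0.0, 156.6]
wrist_force: [0.7, 1.0, 1.1]
opening: 0.0857
grasp_force: 0.0
```

>>> carry_out:
  targets: "0 0 0 0 0 0.73 1;0 0 0 0 0 0.73 1;0 0 0 0 0 0.73 1;0 0 0 0 0 0.73 1;0 0 0 0 0 0.73 1;0 0 0 0 0 0.73 1;0 0 0 0 0 0.73 1;0 0 0 0 0 0.73 1"

```text
time: 2.15
ee_pos: [0.4978, 0.1187, 0.43]
tcp_rot: [-180.0, -0.0, 122.9]
wrist_force: [0.5, -0.6, 0.9]
opening: 0.0854
grasp_force: 0.0
```

>>> carry_out:
  targets: "0 0 0 0 0 0.73 1;0 0 0 0 0 0.73 1;0 0 0 0 0 0.73 1;0 0 0 0 0 0.73 1;0 0 0 0 0 0.73 1;0 0 0 0 0 0.73 1;0 0 0 0 0 0.73 1;0 0 0 0 0 0.73 1"

```text
time: 2.82
ee_pos: [0.4978, 0.1187, 0.43]
tcp_rot: [-180.0, 0.0, 89.4]
wrist_force: [-0.4, -0.3, 0.7]
opening: 0.0851
grasp_force: 0.0
```

Run:
```python
from h import *
import pickle
o=monitor.get_obs();c=get_calibration('wrist');im=camera('wrist')
pickle.dump((o,c),open('w1.pkl','wb'));cv2.imwrite('pics/w1raw.png',im[:,:,::-1])
cv2.imwrite('pics/w1.png',cv2.resize(im[:,:,::-1],(800,500)))
print(o['time'],o['ee_pos'],o['tcp_rot'],o['q'])
```

```text
2.8167 [0.4978038  0.11869844 0.43004834] [-1.79975838e+02  6.88592523e-03  8.94499441e+01] [ 1.34116051e+01  3.68911369e-01  8.13310060e+00  9.77892985e+01
 -8.52955674e-04  1.03961663e+02]
```

View pics/w1.png

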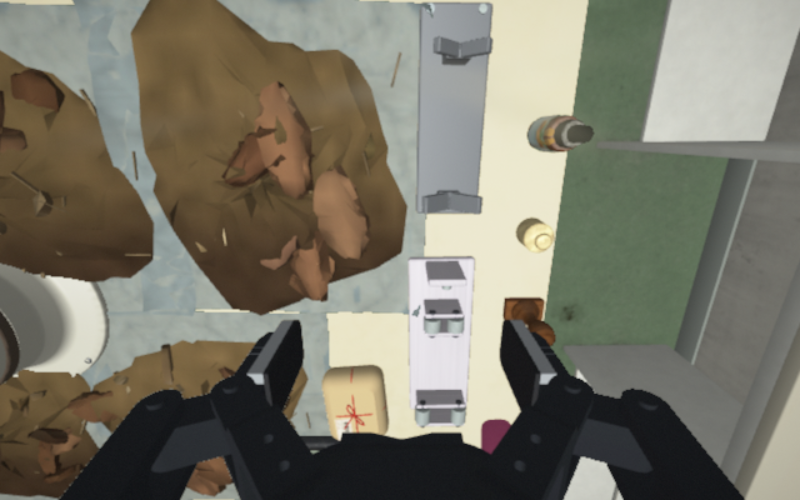

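The wrist view shows the cradle base at (416–493, 2–213), with its wide vee at (450,203) and narrow vee at (462,48). The stand base is at (409–474, 257–427), with the end stop at (445,270) and the wide rollers at (440,412). Next I take corner rays.

```bash
python3 - <<'E'
from h import *
import pickle
o,c=pickle.load(open('w1.pkl','rb'));im=cv2.imread('pics/w1raw.png')
hsv=cv2.cvtColor(im,cv2.COLOR_BGR2HSV)
for n,p in (('cr',(352,100)),('st',(350,300)),('bench',(400,150))): print(n,im[p[1],p[0]])
# edge columns on selected rows (gradient of luminance)
def edges(row,a,b):
    g=np.abs(np.diff(im[row,a:b].astype(int),axis=0)).sum(1); return [(a+i,int(g[i])) for i in np.argsort(g)[-4:]]
for r in (60,80,100,120,140): print(r,sorted(edges(r,320,410)))
for r in (280,290,300,225): print(r,sorted(edges(r,315,392)))
def vedges(col,a,b):
    g=np.abs(np.diff(im[a:b,col].astype(int),axis=0)).sum(1); return [(a+i,int(g[i])) for i in np.argsort(g)[-5:]]
for cc in (338,345): print('c',cc,sorted(vedges(cc,145,225)))
for cc in (332,372,376): print('c',cc,sorted(vedges(cc,190,240)),sorted(vedges(cc,300,350)))
for n,p,z in [('cBL',(333,169),.01),('cBR',(385,170.5),.01),('cTL',(336,2),.01),('cTR',(394,6),.01),('sTL',(327,206),.012),('sTR',(379,206.5),.012),('sBL',(328,342),.012)]: print(n,ray(c,p,z).round(4))
w=np.concatenate([np.zeros(0)])
# stirrer from scene view / top view
s=get_calibration('scene');t=get_calibration('top')
for p in ((337,333),(337,328)):print('scene head',ray(s,p,.03).round(4))
print('scene tip',ray(s,(339.5,270),.2).round(4),'top tip',ray(t,(456.5,235),.2).round(4),'top head',ray(t,(430,241),.03).round(4))
E
python3 - <<'E'
import cv2
im=cv2.imread('pics/w1raw.png'); 
cv2.imwrite('pics/w1c.png',cv2.resize(im[0:345,315:405],(0,0),fx=1.0,fy=1.0))
a=cv2.resize(im[0:175,325:400],(0,0),fx=3.3,fy=3.3,interpolation=cv2.INTER_CUBIC);b=cv2.resize(im[195:370,315:390],(0,0),fx=3.3,fy=3.3,interpolation=cv2.INTER_CUBIC)
t=cv2.resize(cv2.imread('pics/top0.png')[220:260,410:470],(0,0),fx=5,fy=5,interpolation=cv2.INTER_CUBIC)
import numpy as np
o=np.zeros((577,800,3),np.uint8);o[:a.shape[0],:a.shape[1]]=a[:577];o[:b.shape[0],250:250+b.shape[1]]=b[:577];o[:200,500:800]=t
cv2.imwrite('pics/mix.png',o)
E
```

```text
cr [166 163 158]
st [231 225 229]
bench [205 232 235]
60 [(np.int64(333), 44), (np.int64(334), 51), (np.int64(389), 130), (np.int64(390), 67)]
80 [(np.int64(333), 76), (np.int64(335), 77), (np.int64(387), 113), (np.int64(388), 90)]
100 [(np.int64(333), 60), (np.int64(335), 57), (np.int64(385), 53), (np.int64(386), 151)]
120 [(np.int64(332), 80), (np.int64(334), 82), (np.int64(384), 168), (np.int64(385), 99)]
140 [(np.int64(332), 68), (np.int64(334), 61), (np.int64(382), 55), (np.int64(383), 156)]
280 [(np.int64(327), 49), (np.int64(374), 76), (np.int64(375), 40), (np.int64(376), 52)]
290 [(np.int64(325), 55), (np.int64(326), 43), (np.int64(327), 86), (np.int64(373), 36)]
300 [(np.int64(328), 31), (np.int64(373), 77), (np.int64(374), 42), (np.int64(375), 48)]
225 [(np.int64(326), 84), (np.int64(341), 99), (np.int64(343), 89), (np.int64(377), 78)]
c 338 [(np.int64(156), 79), (np.int64(169), 75), (np.int64(170), 92), (np.int64(206), 140), (np.int64(207), 135)]
c 345 [(np.int64(155), 147), (np.int64(170), 178), (np.int64(206), 152), (np.int64(208), 183), (np.int64(223), 199)]
c 332 [(np.
[... 316 characters left out ...]
), 139)] [(np.int64(321), 76), (np.int64(324), 81), (np.int64(325), 95), (np.int64(327), 76), (np.int64(332), 57)]
c 376 [(np.int64(203), 70), (np.int64(204), 206), (np.int64(205), 75), (np.int64(206), 158), (np.int64(207), 56)] [(np.int64(308), 5), (np.int64(332), 4), (np.int64(335), 3), (np.int64(347), 3), (np.int64(348), 3)]
cBL [0.515  0.1176 0.01  ]
cBR [0.5891 0.1147 0.01  ]
cTL [0.5175 0.3193 0.01  ]
cTR [0.5868 0.3146 0.01  ]
sTL [0.5063 0.0624 0.012 ]
sTR [0.5833 0.0609 0.012 ]
sBL [ 0.5075 -0.1952  0.012 ]
scene head [ 0.4384 -0.3317  0.03  ]
scene head [ 0.4442 -0.323   0.03  ]
scene tip [ 0.4462 -0.3157  0.2   ] top tip [ 0.4486 -0.3121  0.2   ] top head [ 0.4495 -0.3093  0.03  ]
```

View pics/mix.png

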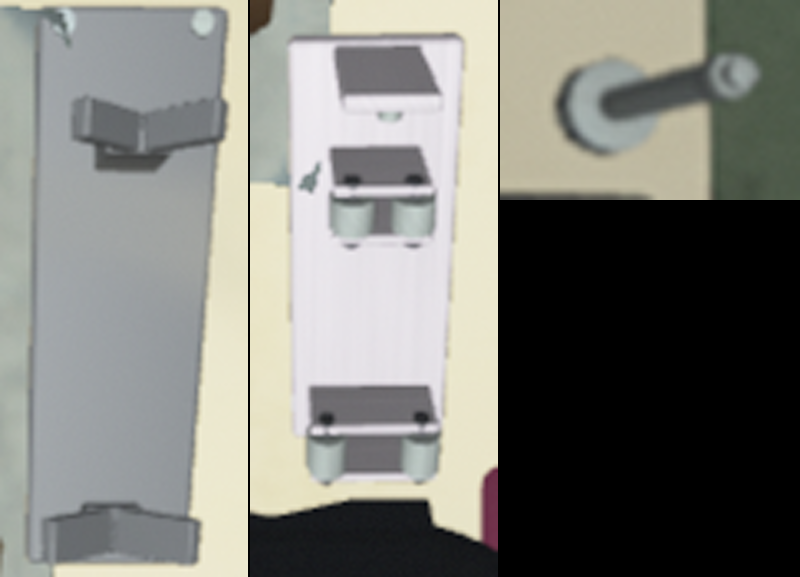

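Run:
```python
from h import *
import pickle
o,c=pickle.load(open('w1.pkl','rb'))
t=get_calibration('top');s=get_calibration('scene')
P=lambda p,z:ray(c,p,z)[:2]
C=[P(p,.01) for p in ((336.5,3),(393.2,3),(333.5,169.7),(381.4,169.7))]
print('cr',np.round(C,4).tolist(),np.mean(C,0).round(4))
S=[P(p,.012) for p in ((327.1,206.5),(379.2,205.9),(328,326.8),(373.2,310))];print('st',np.round(S,4).tolist())
print('wide vee top ends',P((337.9,156.6+1),.053),P((384.5,159),.053))
print('narrow vee top ends',P((351,29),.068),P((392.5,30),.068))
print('top head',ray(t,(432.4,241),.03),'tip',ray(t,(456.6,235),.2))
print('scene proj of (.447,-.313) head30,tip200',proj(s,[.447,-.313,.03]),proj(s,[.447,-.313,.2]), 'top',proj(t,[.447,-.313,.03]),proj(t,[.447,-.313,.2]))
im=cv2.imread('pics/scene0.png');cv2.imwrite('pics/sc.png',cv2.resize(im[255:350,300:370],(0,0),fx=5,fy=5,interpolation=cv2.INTER_CUBIC))
```

```text
cr [[0.5181, 0.3183], [0.5856, 0.3177], [0.5157, 0.1165], [0.5839, 0.1159]] [0.5508 0.2171]
st [[0.5064, 0.0616], [0.5835, 0.0618], [0.5075, -0.1613], [0.5844, -0.1263]]
wide vee top ends [0.51920169 0.14135931] [0.57751823 0.13907455]
narrow vee top ends [0.53049666 0.27789749] [0.57366982 0.27659832]
top head [ 0.44963154 -0.31531184  0.03      ] tip [ 0.44856309 -0.3122566   0.2       ]
scene proj of (.447,-.313) head30,tip200 [335.27026778 323.2873301 ] [338.99710458 268.6599867 ] top [431.49974464 242.03818758] [456.99851701 235.78151806]
```

View pics/sc.png

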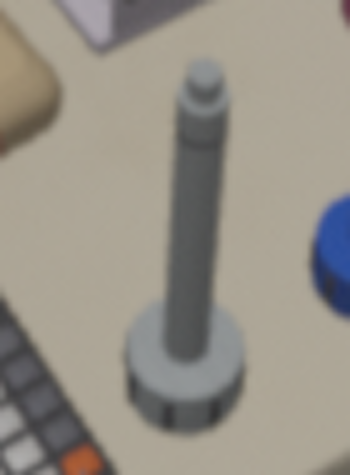

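The scene crop puts the head centre at about (337,324) and the tip at about (341,269). With the top view, the stirrer is at about (0.4495, -0.314). I estimate the cradle seat at (0.5505, 0.2165), yaw -0.7°, and the stand at (0.5455, -0.050), yaw about 0. I'm moving over to the stirrer and tilting the tool 60°.

>>> carry_out:
  targets: "-0.86 -0.17 0 0 0 0 1;-0.86 -0.17 0 0 0 0 1;-0.86 -0.17 0 0 0 0 1;-0.86 -0.17 0 0 0 0 1;-0.86 -0.17 0 0 0 0 1;-0.86 -0.17 0 0 0 0 1;-0.86 -0.17 0 0 0 0 1;-0.86 -0.17 0 0 0 0 1"

```text
time: 3.53
ee_pos: [0.441, -0.1577, 0.4303]
tcp_rot: [180.0, 0.0, 89.8]
wrist_force: [0.9, -0.5, -0.3]
opening: 0.0853
grasp_force: 0.0
```

>>> carry_out:
  targets: "-0.86 -0.17 0 0 0 0 1;-0.86 -0.17 0 0 0 0 1;-0.86 -0.17 0 0 0 0 1;-0.86 -0.17 0 0 0 0 1;-0.86 -0.17 0 0 0 0 1;-0.86 -0.17 0 0 0 0 1;-0.86 -0.17 0 0 0 0 1;-0.86 -0.17 0 0 0 0 1"

```text
time: 4.2
ee_pos: [0.3849, -0.4327, 0.4301]
tcp_rot: [-180.0, -0.0, 89.8]
wrist_force: [1.4, 0.3, -0.5]
opening: 0.0852
grasp_force: 0.0
```

>>> carry_out:
  targets: "0 0 0 0 0 0.64 0.4;0 0 0 0 0 0.64 0.4;0 0 0 0 0 0.64 0.4;0 0 0 0 0 0.64 0.4;0 0 0 0 0 0.64 0.4;0 0 0 0 0 0.64 0.4;0 0 0 0 0 0.64 0.4;0 0 0 0 0 0.64 0.4"

```text
time: 4.87
ee_pos: [0.3857, -0.4311, 0.43]
tcp_rot: [-180.0, -0.0, 60.2]
wrist_force: [-0.5, 0.2, -0.5]
opening: 0.0601
grasp_force: 0.0
```

>>> carry_out:
  targets: "0 0 0 0 0.65 0 0.4;0 0 0 0 0.65 0 0.4;0 0 0 0 0.65 0 0.4;0 0 0 0 0.65 0 0.4;0 0 0 0 0.65 0 0.4;0 0 0 0 0.65 0 0.4;0 0 0 0 0.65 0 0.4;0 0 0 0 0.65 0 0.4"

```text
time: 5.53
ee_pos: [0.3857, -0.4311, 0.4302]
tcp_rot: [179.9, -30.0, 60.4]
wrist_force: [0.7, 1.0, 0.7]
opening: 0.0596
grasp_force: 0.0
```

>>> carry_out:
  targets: "0 0 0 0 0.65 0 0.4;0 0 0 0 0.65 0 0.4;0 0 0 0 0.65 0 0.4;0 0 0 0 0.65 0 0.4;0 0 0 0 0.65 0 0.4;0 0 0 0 0.65 0 0.4;0 0 0 0 0.65 0 0.4;0 0 0 0 0.65 0 0.4"

```text
time: 6.2
ee_pos: [0.386, -0.43, 0.4288]
tcp_rot: [179.5, -59.6, 60.6]
wrist_force: [-20.1, 31.4, 24.1]
opening: 0.0596
grasp_force: 0.0
```

```bash
cat >> h.py <<'E'
from scipy.spatial.transform import Rotation as Ro
def to(goal,rot=None):
    o=monitor.get_obs();R=Ro.from_euler('xyz',o['tcp_rot'],degrees=True)
    print('t',o['time'],'pos',o['ee_pos'].round(4),'rot',o['tcp_rot'].round(2),'q',o['q'].round(0),'F',o['wrist_force'].round(1),'op',round(o['opening'],4),o['grasp_force'])
    g=o['ee_pos']+.155*R.apply([0,0,1]);print('grasp pt',g.round(4),'axes\n',R.as_matrix().round(3))
    d=R.inv().apply(np.array(goal)-g);print('shift units of grasp pt',(d/.04).round(2))
    return o,R,g
E
python3 - <<'E'
from h import *
to([.4495,-.314,.08])
c=get_calibration('wrist');im=camera('wrist');cv2.imwrite('pics/w2.png',im[:,:,::-1])
for z in (.03,.2,.188): print(z,proj(c,[.4495,-.314,z]).round(1))
E
```

```text
t 6.2 pos [ 0.386  -0.43    0.4288] rot [179.54 -59.63  60.64] q [-57.  26.  29. 131.  50.  45.] F [-20.1  31.4  24.1] op 0.0596 0.0
grasp pt [ 0.4527 -0.3141  0.3505] axes
 [[ 0.248  0.868  0.43 ]
 [ 0.441 -0.496  0.748]
 [ 0.863  0.004 -0.506]]
shift units of grasp pt [-5.85 -0.1   3.39]
0.03 [318.  380.4]
0.2 [317.3 350.3]
0.188 [317.3 353.4]
```

View pics/w2.png

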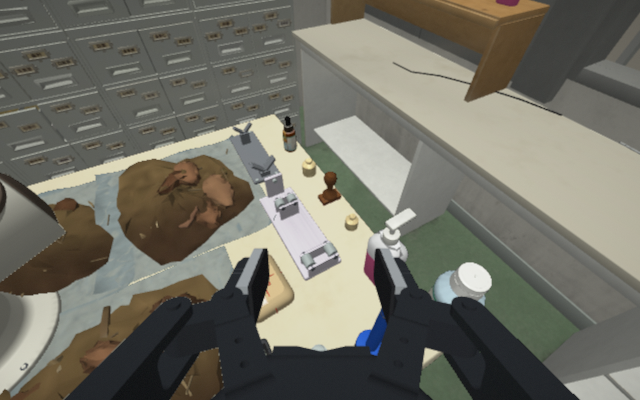

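The stirrer tip is hidden behind the gripper base at about (317,350), as predicted. Joint 4 is at its range limit and a wrist force shows, so I'm backing off the tilt.

>>> carry_out:
  targets: "0 0 0 0 -0.6 0 0.4;0 0 0 0 -0.6 0 0.4;0 0 0 0 -0.6 0 0.4;0 0 0 0 -0.6 0 0.4;0 0 0 0 0 0 0.4;0 0 0 0 0 0 0.4;0 0 0 0 0 0 0.4;0 0 0 0 0 0 0.4"

```text
time: 6.92
ee_pos: [0.3859, -0.4297, 0.4286]
tcp_rot: [180.0, -45.8, 60.2]
wrist_force: [0.3, -0.1, 0.5]
opening: 0.0599
grasp_force: 0.0
```

Run:
```python
from h import *
o,R,g=to([.4495,-.314,.08]);print(o['q'],o['torque'],o['joint_efforts'])
```

```text
t 6.9167 pos [ 0.3859 -0.4297  0.4286] rot [179.99 -45.84  60.23] q [-55.  21.  27. 120.  40.  56.] F [ 0.3 -0.1  0.5] op 0.0599 0.0
grasp pt [ 0.4412 -0.3332  0.3206] axes
 [[ 0.346  0.868  0.356]
 [ 0.605 -0.497  0.623]
 [ 0.717  0.    -0.697]]
shift units of grasp pt [-3.95 -0.06  4.56]
[-55.2616359   21.38497922  27.04352602 119.54622041  40.36467995
  55.6208557 ] [-0.5675332   0.30959335 -0.00123543] [ 1.29669802e-01 -6.60830498e+01  4.24673188e+01  4.20069695e+00
  1.93549365e+00 -1.69470400e-02]
```

>>> carry_out:
  targets: "0 0 0 -0.47 0 0.46 0.4;0 0 0 -0.47 0 0.46 0.4;0 0 0 -0.47 0 0.46 0.4;0 0 0 -0.47 0 0.46 0.4;0 0 0 -0.47 0 0.46 0.4;0 0 0 -0.47 0 0.46 0.4;0 0 0 -0.47 0 0.46 0.4;0 0 0 -0.47 0 0.46 0.4"

```text
time: 7.58
ee_pos: [0.3858, -0.4298, 0.4285]
tcp_rot: [-179.9, -45.8, 29.8]
wrist_force: [0.1, 0.1, -0.1]
opening: 0.0598
grasp_force: 0.0
```

>>> carry_out:
  targets: "0 0 0 0 0.5 0 0.4;0 0 0 0 0.5 0 0.4;0 0 0 0 0.5 0 0.4;0 0 0 0 0.5 0 0.4;0 0 0 0 0.49 0 0.4;0 0 0 0 0 0 0.4;0 0 0 0 0 0 0.4;0 0 0 0 0 0 0.4"

```text
time: 8.25
ee_pos: [0.3859, -0.4297, 0.4288]
tcp_rot: [-179.9, -59.9, 30.0]
wrist_force: [-0.8, -0.0, 0.9]
opening: 0.0597
grasp_force: 0.0
```

Run:
```python
from h import *
o,R,g=to([.4495,-.314,.22])
```

```text
t 8.25 pos [ 0.3859 -0.4297  0.4288] rot [-179.91  -59.95   29.99] q [-58.   5.   7.  88.  60.  94.] F [-0.8 -0.   0.9] op 0.0597 0.0
grasp pt [ 0.502  -0.3624  0.3512] axes
 [[ 0.434  0.501  0.749]
 [ 0.25  -0.865  0.434]
 [ 0.866 -0.001 -0.501]]
shift units of grasp pt [-3.1  -1.7   1.19]
```

>>> carry_out:
  targets: "-0.33 -0.21 0.12 0 0 0 0.4;-0.33 -0.21 0.12 0 0 0 0.4;-0.33 -0.21 0.12 0 0 0 0.4;-0.33 -0.21 0.12 0 0 0 0.4;-0.33 -0.21 0.12 0 0 0 0.4;-0.33 -0.21 0.12 0 0 0 0.4;-0.33 -0.21 0.12 0 0 0 0.4;-0.33 -0.21 0.12 0 0 0 0.4"

```text
time: 8.92
ee_pos: [0.3351, -0.3808, 0.3179]
tcp_rot: [180.0, -60.0, 30.1]
wrist_force: [-0.7, -0.5, 0.6]
opening: 0.06
grasp_force: 0.0
```

Run:
```python
from h import *
o,R,g=to([.4495,-.314,.08])
c=get_calibration('wrist');w=camera('wrist')[:,:,::-1];t=camera('top')[:,:,::-1];s=camera('scene')[:,:,::-1]
print(proj(c,[.4495,-.314,.2]))
r=lambda a,f:cv2.resize(a,(0,0),fx=f,fy=f,interpolation=cv2.INTER_CUBIC)
m=np.zeros((560,800,3),np.uint8)
m[:560,:400]=r(s[210:350,280:380],4);m[:280,400:]=r(t[200:270,390:490],4);m[280:530,400:]=r(w,.625)
cv2.imwrite('pics/m3.png',m)
```

```text
t 8.9167 pos [ 0.3351 -0.3808  0.3179] rot [179.99 -59.96  30.1 ] q [-60.  -3. -14.  79.  60.  91.] F [-0.7 -0.5  0.6] op 0.06 0.0
grasp pt [ 0.4512 -0.3136  0.2403] axes
 [[ 0.433  0.501  0.749]
 [ 0.251 -0.865  0.434]
 [ 0.866  0.    -0.501]]
shift units of grasp pt [-3.49 -0.01  1.97]
[320.46261264 307.61490151]
```

View pics/m3.png

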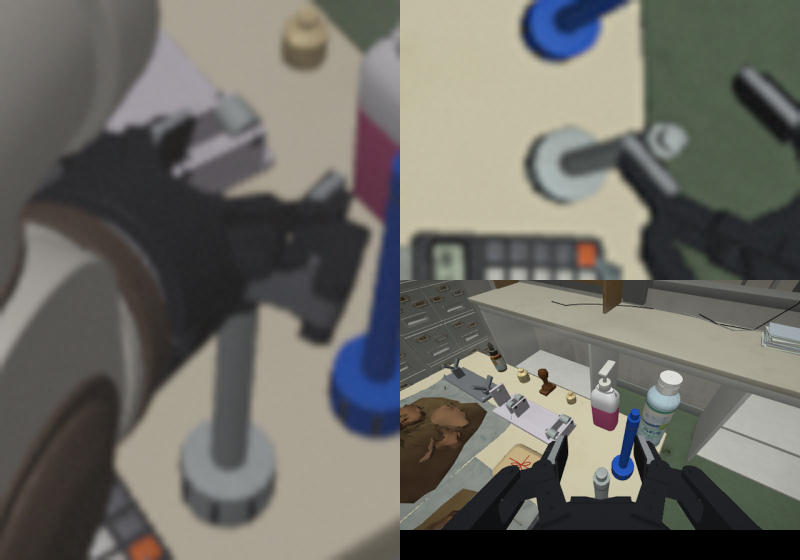

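The stirrer tip is at about (322,312) in the wrist view and midway between the fingers, within a few pixels of the prediction. The blue piece is clear, so I descend and close.

>>> carry_out:
  targets: "-0.44 0 0.25 0 0 0 0.4;-0.44 0 0.25 0 0 0 0.4;-0.44 0 0.25 0 0 0 0.4;-0.44 0 0.25 0 0 0 0.4;-0.44 0 0.25 0 0 0 0.4;-0.44 0 0.25 0 0 0 0.4;-0.44 0 0.25 0 0 0 0.4;-0.41 0 0.22 0 0 0 0.4"

```text
time: 9.73
ee_pos: [0.3348, -0.3827, 0.1583]
tcp_rot: [179.8, -60.0, 30.2]
wrist_force: [1.0, 0.7, 0.2]
opening: 0.0598
grasp_force: 0.0
```

>>> carry_out:
  targets: "0 0 0 0 0 0 0;0 0 0 0 0 0 -0.2;0 0 0 0 0 0 -0.4;0 0 0 0 0 0 -0.6;0 0 0 0 0 0 -0.8;0 0 0 0 0 0 -1;0 0 0 0 0 0 -1;0 0 0 0 0 0 -1"
  newtons: 80

```text
time: 10.4
ee_pos: [0.3344, -0.3824, 0.1598]
tcp_rot: [179.7, -60.1, 30.3]
wrist_force: [-2.2, 0.2, 6.7]
opening: 0.0154
grasp_force: 77.8
```

Run:
```python
from h import *
o,R,g=to([.4495,-.314,.08]);print(o['q'])
```

```text
t 10.4 pos [ 0.3344 -0.3824  0.1598] rot [179.72 -60.11  30.31] q [-60.   4. -25.  61.  60.  90.] F [-2.2  0.2  6.7] op 0.0154 77.78842449188232
grasp pt [ 0.4508 -0.3153  0.0825] axes
 [[ 0.43   0.501  0.751]
 [ 0.252 -0.865  0.433]
 [ 0.867  0.002 -0.498]]
shift units of grasp pt [-0.06 -0.04  0.02]
[-59.81171228   3.5521345  -25.40451222  60.68468654  60.10585651
  90.2508564 ]
```

Gripped at about 82 mm from the head's end, with opening and force steady. Lifting, then tilting to bring the stirrer level.

>>> carry_out:
  targets: "0.4 0 -0.23 0 0 0 -1;0.7 0 -0.4 0 0 0 -1;0.7 0 -0.4 0 0 0 -1;0.7 0 -0.4 0 0 0 -1;0.7 0 -0.4 0 0 0 -1;0.7 0 -0.4 0 0 0 -1;0.7 0 -0.4 0 0 0 -1;0.7 0 -0.4 0 0 0 -1"

```text
time: 11.07
ee_pos: [0.3346, -0.3811, 0.4038]
tcp_rot: [-180.0, -59.9, 30.0]
wrist_force: [0.9, -1.0, -3.2]
opening: 0.0156
grasp_force: 78.3
```

>>> carry_out:
  targets: "0 0 0 0 -0.65 0 -1;0 0 0 0 -0.65 0 -1;0 0 0 0 -0.65 0 -1;0 0 0 0 -0.65 0 -1;0 0 0 0 -0.65 0 -1;0 0 0 0 -0.65 0 -1;0 0 0 0 -0.65 0 -1;0 0 0 0 -0.65 0 -1"

```text
time: 11.73
ee_pos: [0.3347, -0.3814, 0.4023]
tcp_rot: [-180.0, -30.0, 30.1]
wrist_force: [1.1, -0.0, -4.2]
opening: 0.0156
grasp_force: 78.3
```

>>> carry_out:
  targets: "0 0 0 0 -0.65 0 -1;0 0 0 0 -0.65 0 -1;0 0 0 0 -0.65 0 -1;0 0 0 0 -0.65 0 -1;0 0 0 0 -0.65 0 -1;0 0 0 0 -0.65 0 -1;0 0 0 0 -0.65 0 -1;0 0 0 0 -0.65 0 -1"

```text
time: 12.4
ee_pos: [0.3348, -0.3814, 0.4024]
tcp_rot: [-180.0, -0.3, 30.1]
wrist_force: [-0.3, -0.2, -3.8]
opening: 0.016
grasp_force: 78.3
```

Run:
```python
from h import *
o,R,g=to([.5505,.199,.16])
```

```text
t 12.4 pos [ 0.3348 -0.3814  0.4024] rot [-179.99   -0.25   30.07] q [-49.  -1.   4.  95.   0. 101.] F [-0.3 -0.2 -3.8] op 0.016 78.29514741897583
grasp pt [ 0.3354 -0.381   0.2474] axes
 [[ 0.865  0.501  0.004]
 [ 0.501 -0.865  0.002]
 [ 0.004 -0.    -1.   ]]
shift units of grasp pt [11.91 -9.85  2.24]
```

>>> carry_out:
  targets: "0.54 -0.48 -0.19 0 0 0 -1;0.54 -0.48 -0.19 0 0 0 -1;0.54 -0.48 -0.19 0 0 0 -1;0.54 -0.48 -0.19 0 0 0 -1;0.54 -0.48 -0.19 0 0 0 -1;0.54 -0.48 -0.19 0 0 0 -1;0.54 -0.48 -0.19 0 0 0 -1;0.54 -0.48 -0.19 0 0 0 -1"

```text
time: 13.07
ee_pos: [0.407, -0.1608, 0.465]
tcp_rot: [-180.0, -0.4, 30.1]
wrist_force: [0.4, -0.5, -4.7]
opening: 0.0159
grasp_force: 78.7
```

>>> carry_out:
  targets: "0.54 -0.48 0 0 0 0 -1;0.54 -0.48 0 0 0 0 -1;0.54 -0.48 0 0 0 0 -1;0.54 -0.48 0 0 0 0 -1;0.54 -0.48 0 0 0 0 -1;0.54 -0.48 0 0 0 0 -1;0.54 -0.48 0 0 0 0 -1;0.54 -0.48 0 0 0 0 -1"

```text
time: 13.73
ee_pos: [0.4796, 0.0588, 0.4659]
tcp_rot: [-180.0, -0.4, 30.1]
wrist_force: [0.5, -0.6, -3.4]
opening: 0.0161
grasp_force: 78.8
```

>>> carry_out:
  targets: "0.54 -0.48 0 0 0 0 -1;0.54 -0.48 0 0 0 0 -1;0.54 -0.48 0 0 0 0 -1;0.54 -0.48 0 0 0 0 -1;0.54 -0.48 0 0 0 0 -1;0.54 -0.48 0 0 0 0 -1;0.54 -0.48 0 0 0 0 -1;0.54 -0.48 0 0 0 0 -1"

```text
time: 14.4
ee_pos: [0.5523, 0.2782, 0.467]
tcp_rot: [-180.0, -0.4, 30.1]
wrist_force: [0.9, 0.4, -3.6]
opening: 0.0158
grasp_force: 78.8
```

>>> carry_out:
  targets: "0 0 0 0 0 -0.65 -1;0 0 0 0 0 -0.65 -1;0 0 0 0 0 -0.65 -1;0 0 0 0 0 -0.65 -1;0 0 0 0 0 -0.65 -1;0 0 0 0 0 -0.65 -1;0 0 0 0 0 -0.65 -1;0 0 0 0 0 -0.65 -1"

```text
time: 15.07
ee_pos: [0.5522, 0.2768, 0.467]
tcp_rot: [179.8, -0.4, 60.0]
wrist_force: [-0.5, -0.3, -4.9]
opening: 0.0159
grasp_force: 78.7
```

>>> carry_out:
  targets: "0 0 0 0 0 -0.65 -1;0 0 0 0 0 -0.65 -1;0 0 0 0 0 -0.65 -1;0 0 0 0 0 -0.65 -1;0 0 0 0 0 -0.65 -1;0 0 0 0 0 -0.65 -1;0 0 0 0 0 -0.65 -1;0 0 0 0 0 -0.65 -1"

```text
time: 15.73
ee_pos: [0.5522, 0.2768, 0.467]
tcp_rot: [179.7, -0.2, 89.8]
wrist_force: [-0.0, -0.1, -4.2]
opening: 0.0157
grasp_force: 78.9
```

Run:
```python
from h import *
o,R,g=to([.5505,.199,.16]);print(o['q'])
```

```text
t 15.7333 pos [0.5522 0.2768 0.467 ] rot [179.65  -0.22  89.84] q [ 27.  17.  31. 104.   0. 117.] F [-0.  -0.1 -4.2] op 0.0157 78.86122226715088
grasp pt [0.5531 0.2774 0.312 ] axes
 [[ 0.003  1.     0.006]
 [ 1.    -0.003  0.004]
 [ 0.004  0.006 -1.   ]]
shift units of grasp pt [-1.97 -0.08  3.79]
[2.66146650e+01 1.67734858e+01 3.07884283e+01 1.03607858e+02
 3.87304851e-02 1.16775620e+02]
```

>>> carry_out:
  targets: "0 0 0 0 -0.65 0.01 -1;0 0 0 0 -0.65 0.01 -1;0 0 0 0 -0.65 0.01 -1;0 0 0 0 -0.65 0.01 -1;0 0 0 0 -0.66 0.01 -1;0 0 0 0 -0.66 0.01 -1;0 0 0 0 -0.66 0.01 -1;0 0 0 0 -0.66 0.01 -1"

```text
time: 16.4
ee_pos: [0.5523, 0.2769, 0.4672]
tcp_rot: [179.4, 29.9, 88.9]
wrist_force: [0.2, 0.7, -5.0]
opening: 0.0158
grasp_force: 78.9
```

Run:
```python
from h import *
o,R,g=to([.5505,.199,.12]);print(o['q'])
```

```text
t 16.4 pos [0.5523 0.2769 0.4672] rot [179.43  29.93  88.93] q [ 31.  28.  43. 122. -25. 126.] F [ 0.2  0.7 -5. ] op 0.0158 78.8517415523529
grasp pt [0.5524 0.1996 0.3329] axes
 [[ 0.016  1.     0.001]
 [ 0.866 -0.014 -0.499]
 [-0.499  0.009 -0.867]]
shift units of grasp pt [ 2.64 -0.09  4.62]
[ 31.06208163  27.50514661  42.56332468 121.56972896 -25.32822635
 125.71118442]
```

>>> carry_out:
  targets: "0.33 -0.01 0.58 0 0 0 -1;0.33 -0.01 0.58 0 0 0 -1;0.33 -0.01 0.58 0 0 0 -1;0.33 -0.01 0.58 0 0 0 -1;0.33 -0.01 0.58 0 0 0 -1;0.33 -0.01 0.58 0 0 0 -1;0.33 -0.01 0.58 0 0 0 -1;0.33 -0.01 0.58 0 0 0 -1"

```text
time: 17.07
ee_pos: [0.5507, 0.2762, 0.2523]
tcp_rot: [179.4, 29.7, 88.9]
wrist_force: [0.1, 0.3, -3.3]
opening: 0.0157
grasp_force: 79.2
```

Run:
```python
from h import *
o,R,g=to([.5505,.199,.06])
c=get_calibration('scene');tc=get_calibration('top');wc=get_calibration('wrist')
s=camera('scene')[:,:,::-1].copy();t=camera('top')[:,:,::-1].copy();w=camera('wrist')[:,:,::-1].copy()
for n,cc in(('s',c),('t',tc),('w',wc)):
    for y in (-.1,0,.1): print(n,y,proj(cc,[.5505,.2165+y,.12]).round(1),'seat',proj(cc,[.5505,.2165+y,.06]).round(1))
r=lambda a,f:cv2.resize(a,(0,0),fx=f,fy=f,interpolation=cv2.INTER_CUBIC)
m=np.zeros((600,800,3),np.uint8)
m[:360,:400]=r(s[110:200,210:310],4);m[:240,400:]=r(t[160:220,180:280],4);m[240:590,400:]=r(w[225:400,220:420],2)
cv2.imwrite('pics/m4.png',m)
```

```text
t 17.0667 pos [0.5507 0.2762 0.2523] rot [179.44  29.74  88.93] q [ 31.  23.  13.  96. -25. 126.] F [ 0.1  0.3 -3.3] op 0.0157 79.17033076286316
grasp pt [0.5507 0.1993 0.1177] axes
 [[ 0.016  1.     0.   ]
 [ 0.868 -0.014 -0.496]
 [-0.496  0.008 -0.868]]
shift units of grasp pt [ 0.71 -0.02  1.26]
s -0.1 [273.8 150. ] seat [275.2 168.9]
s 0 [255.3 129.5] seat [257.3 148.2]
s 0.1 [238.7 111.1] seat [241.1 129.5]
t -0.1 [254.6 188.8] seat [258.8 194.1]
t 0 [210.9 187.6] seat [218. 193.]
t 0.1 [167.1 186.4] seat [177.1 191.9]
w -0.1 [322.  330.8] seat [321.2 258.6]
w 0 [319.7 264.4] seat [319.1 175.9]
w 0.1 [311.1  16.7] seat [313.7 -38.1]
```

View pics/m4.png

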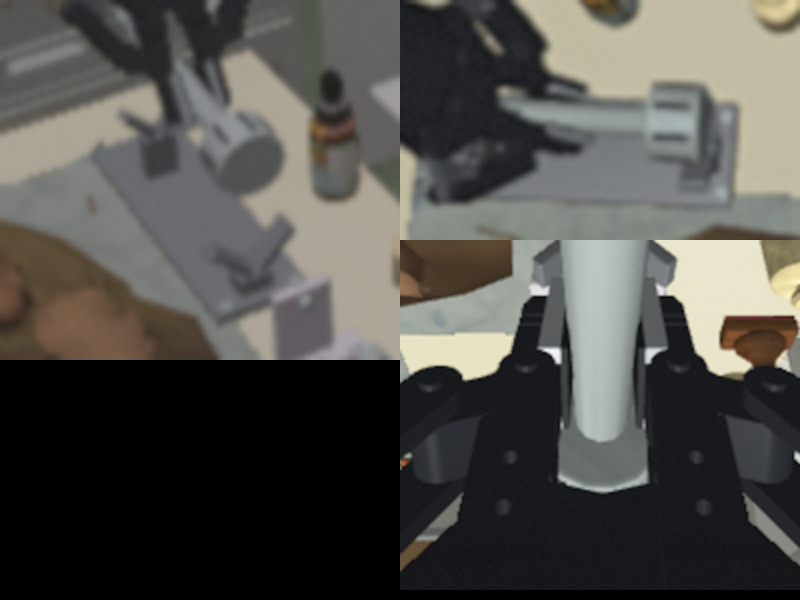

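The final picture shows the stirrer held level over the cradle. The head-end centre is at scene (272.5,151), against a predicted (274,150). In the wrist view the wide vee's arms are symmetric about the shaft. Lowering.

>>> carry_out:
  targets: "0.08 0 0.14 0 0 0 -1;0.08 0 0.14 0 0 0 -1;0.08 0 0.14 0 0 0 -1;0.08 0 0.14 0 0 0 -1;0.08 0 0.14 0 0 0 -1;0.08 0 0.14 0 0 0 -1;0.08 0 0.14 0 0 0 -1;0.06 0 0.12 0 0 0 -1"

```text
time: 17.88
ee_pos: [0.5512, 0.2759, 0.2022]
tcp_rot: [179.5, 29.8, 89.0]
wrist_force: [-0.7, 0.7, -4.7]
opening: 0.0155
grasp_force: 78.7
```

>>> carry_out:
  targets: "0.02 0 0.03 0 0 0 -1;0 0 0 0 0 0 -1;0.02 0 0.03 0 0 0 -1;0 0 0 0 0 0 -1;0 0 0 0 0 0 -1;0 0 0 0 0 0 -1;0 0 0 0 0 0 -1;0 0 0 0 0 0 -1"

```text
time: 18.55
ee_pos: [0.5513, 0.2761, 0.2004]
tcp_rot: [179.4, 29.8, 88.9]
wrist_force: [-0.1, 0.0, -4.2]
opening: 0.0158
grasp_force: 78.7
```

Run:
```python
from h import *
o,R,g=to([.5505,.199,.06]);print(o['torque'])
```

```text
t 18.55 pos [0.5513 0.2761 0.2004] rot [179.42  29.78  88.93] q [ 31.  25.   9.  91. -25. 126.] F [-0.1  0.  -4.2] op 0.0158 78.6592447757721
grasp pt [0.5515 0.1991 0.0659] axes
 [[ 0.016  1.     0.001]
 [ 0.868 -0.014 -0.497]
 [-0.497  0.009 -0.868]]
shift units of grasp pt [ 0.07 -0.03  0.13]
[0.94763357 0.0290788  0.03907769]
```

>>> carry_out:
  targets: "0.02 -0.01 0.04 0 0 0 -1;0 0 0 0 0 0 -1;0.02 -0.01 0.04 0 0 0 -1;0 0 0 0 0 0 -1;0 0 0 0 0 0 -1;0 0 0 0 0 0 -1;0 0 0 0 0 0 -1;0 0 0 0 0 0 -1"

```text
time: 19.22
ee_pos: [0.5506, 0.2759, 0.1967]
tcp_rot: [179.4, 29.8, 88.9]
wrist_force: [0.0, 0.2, -3.7]
opening: 0.0155
grasp_force: 78.7
```

>>> carry_out:
  targets: "0.02 0 0.04 0 0 0 -1;0 0 0 0 0 0 -1;0 0 0 0 0 0 -1;0 0 0 0 0 0 -1;0 0 0 0 0 0 -1;0 0 0 0 0 0 -1;0 0 0 0 0 0 -1;0 0 0 0 0 0 -1"

```text
time: 19.88
ee_pos: [0.5506, 0.2758, 0.1949]
tcp_rot: [179.4, 29.8, 88.9]
wrist_force: [-0.8, 0.1, -4.0]
opening: 0.0158
grasp_force: 79.3
```

>>> carry_out:
  targets: "0.015 0 0.02 0 0 0 -1;0 0 0 0 0 0 -1;0 0 0 0 0 0 -1;0.015 0 0.02 0 0 0 -1;0 0 0 0 0 0 -1;0 0 0 0 0 0 -1;0 0 0 0 0 0 -1;0 0 0 0 0 0 -1"

```text
time: 20.55
ee_pos: [0.5504, 0.2759, 0.1945]
tcp_rot: [179.4, 29.8, 88.9]
wrist_force: [-6.7, -0.3, 12.3]
opening: 0.0157
grasp_force: 80.8
```

Run:
```python
from h import *
o,R,g=to([.5505,.199,.06]);print(o['torque'])
```

```text
t 20.55 pos [0.5504 0.2759 0.1945] rot [179.38  29.82  88.93] q [ 31.  25.   8.  90. -25. 126.] F [-6.7 -0.3 12.3] op 0.0157 80.77928066253662
grasp pt [0.5506 0.1988 0.0601] axes
 [[ 0.016  1.     0.002]
 [ 0.867 -0.013 -0.497]
 [-0.497  0.009 -0.868]]
shift units of grasp pt [ 0. -0. -0.]
[-0.73330347  0.91251421 -0.61352462]
```

Contact at the expected seat height. Releasing and backing out along the tool axis.

>>> carry_out:
  targets: "0 0 0 0 0 0 -0.55;0 0 0 0 0 0 -0.4;0 0 0 0 0 0 -0.2;0 0 0 0 0 0 0;0 0 0 0 0 0 0.2;0 0 0 0 0 0 0.3;0 0 0 0 0 0 0.3;0 0 0 0 0 0 0.3"

```text
time: 21.22
ee_pos: [0.5506, 0.2761, 0.1928]
tcp_rot: [179.4, 29.8, 88.9]
wrist_force: [0.2, -0.9, 0.1]
opening: 0.0556
grasp_force: 0.0
```

>>> carry_out:
  targets: "0 0 -0.2 0 0 0 0.3;0 0 -0.4 0 0 0 0.3;0 0 -0.5 0 0 0 0.3;0 0 -0.5 0 0 0 0.3;0 0 -0.5 0 0 0 0.3;0 0 -0.5 0 0 0 0.3;0 0 -0.4 0 0 0 0.3;0 0 0 0 0 0 0.3"

```text
time: 21.88
ee_pos: [0.5504, 0.3372, 0.3004]
tcp_rot: [179.2, 29.6, 88.9]
wrist_force: [0.5, 0.1, -0.3]
opening: 0.0553
grasp_force: 0.0
```

Run:
```python
from h import *
o,R,g=to([.5505,.1765,.06])
ims={n:camera(n)[:,:,::-1] for n in('scene','top','wrist')}
for n,i in ims.items(): cv2.imwrite(f'pics/r_{n}.png',i)
for n in ims:
    c=get_calibration(n); 
    for y in (-.1,-.085,-.07,0,.088,.1): print(n,y,proj(c,[.5505,.2165+y,.06]).round(1))
# along-axis profile in top view near seat
c=get_calibration('top');b=cv2.imread('pics/top0.png').astype(int);a=ims['top'].astype(int)
d=np.abs(a-b).sum(2)
for y in np.arange(-.13,.13,.01):
    p=proj(c,[.5505,.2165+y,.065]);print(round(y,2),p.round(0),a[int(p[1]),int(p[0])].tolist(),int(d[int(p[1]),int(p[0])]))
```

```text
t 21.8833 pos [0.5504 0.3372 0.3004] rot [179.2   29.64  88.89] q [ 36.  28.  25. 105. -24. 130.] F [ 0.5  0.1 -0.3] op 0.0553 0.0
grasp pt [0.5511 0.2605 0.1657] axes
 [[ 0.017  1.     0.004]
 [ 0.869 -0.012 -0.495]
 [-0.494  0.012 -0.869]]
shift units of grasp pt [-0.52 -0.02  3.34]
scene -0.1 [275.2 168.9]
scene -0.085 [272.4 165.7]
scene -0.07 [269.6 162.5]
scene 0 [257.3 148.2]
scene 0.088 [243.  131.7]
scene 0.1 [241.1 129.5]
top -0.1 [258.8 194.1]
top -0.085 [252.7 194. ]
top -0.07 [246.6 193.8]
top 0 [218. 193.]
top 0.088 [182.  192.1]
top 0.1 [177.1 191.9]
wrist -0.1 [321.7 250.5]
wrist -0.085 [321.5 243.3]
wrist -0.07 [321.4 235.6]
wrist 0 [320.4 190.3]
wrist 0.088 [318.4  95.2]
wrist 0.1 [318.   76.4]
-0.13 [271. 194.] [165, 189, 195] 16
-0.12 [267. 194.] [166, 190, 197] 12
-0.11 [263. 194.] [124, 121, 117] 6
-0.1 [258. 194.] [97, 98, 93] 4
-0.09 [254. 194.] [169, 171, 160] 201
-0.08 [250. 193.] [170, 171, 161] 138
-0.07 [246. 193.] [175, 175, 164] 149
-0.06 [242. 193.] [157, 161, 153] 107
-0.05 [238. 193.] [160, 161, 154] 116
-0.04 [234. 193.] [158, 160, 152] 110
-0.03 [230. 193.] [151, 153, 146] 93
-0.02 [226. 193.] [155, 158, 149] 106
-0.01 [222. 193.] [159, 161, 153] 121
-0.0 [217. 193.] [162, 164, 153] 125
0.01 [213. 192.] [163, 165, 156] 132
0.02 [209. 192.] [165, 166, 156] 137
0.03 [205. 192.] [166, 167, 157] 184
0.04 [201. 192.] [167, 167, 158] 263
0.05 [197. 192.] [166, 166, 157] 184
0.06 [193. 192.] [168, 169, 158] 145
0.07 [189. 192.] [131, 128, 122] 35
0.08 [185. 192.] [169, 168, 159] 35
0.09 [180. 192.] [153, 155, 147] 83
0.1 [176. 192.] [148, 166, 168] 55
0.11 [172. 191.] [39, 38, 38] 420
0.12 [168. 191.] [37, 36, 31] 431
```

Released; the steel piece now lies along the cradle axis in the top view. I'm bringing the tool vertical above the balance point.

>>> carry_out:
  targets: "0 0 0 0 0.65 0 0.3;0 0 0 0 0.65 0 0.3;0 0 0 0 0.65 0 0.3;0 0 0 0 0.65 0 0.3;0 0 0 0 0.65 0 0.3;0 0 0 0 0.65 0 0.3;0 0 0 0 0.65 0 0.3;0 0 0 0 0.63 0 0.3"

```text
time: 22.7
ee_pos: [0.5503, 0.3349, 0.2958]
tcp_rot: [179.6, -0.0, 89.2]
wrist_force: [0.2, 0.2, -0.3]
opening: 0.0556
grasp_force: 0.0
```

>>> carry_out:
  targets: "-0.5 0 0 0 0 0 0.3;-0.5 0 0 0 0 0 0.3;-0.5 0 0 0 0 0 0.3;-0.5 0 0 0 0 0 0.3;-0.5 0 0 0 0 0 0.3;-0.5 0 0 0 0 0 0.3;-0.5 0 0 0 0 0 0.3;-0.5 0 0 0 0 0 0.3"

```text
time: 23.37
ee_pos: [0.5478, 0.1741, 0.296]
tcp_rot: [179.6, 0.1, 89.2]
wrist_force: [-0.7, -0.3, 0.6]
opening: 0.0556
grasp_force: 0.0
```

Run:
```python
from h import *
o,R,g=to([.5505,.1765,.06])
c=get_calibration('wrist');im=camera('wrist')[:,:,::-1];cv2.imwrite('pics/w5.png',im)
for y in (-.1,-.07,-.04,0,.088,.1): print(y,proj(c,[.5505,.2165+y,.06]).round(1),proj(c,[.5505,.2165+y,.083]).round(1))
# row profile: edges around axis
for r in range(2,300,6):
    z=.069
    x0=int(proj(c,ray(c,(320,r),z)*[0,1,0]+[.5505,0,z])[0])
    row=im[r,x0-45:x0+45].astype(int);g=np.abs(np.diff(row,axis=0)).sum(1);L=g[:45].argmax();Rr=45+g[45:].argmax()
    P=[ray(c,(x0-45+k+.5,r),.06) for k in (L,Rr)]
    print(r,'y',round(P[0][1]-.2165,3),'x',[round(p[0],4) for p in P],int(g[L]),int(g[Rr]),im[r,x0].tolist())
```

```text
t 23.3667 pos [0.5478 0.1741 0.296 ] rot [1.796e+02 1.500e-01 8.918e+01] q [ 18.   7.   1.  83.  -0. 108.] F [-0.7 -0.3  0.6] op 0.0556 0.0
grasp pt [0.5489 0.1736 0.141 ] axes
 [[ 0.014  1.     0.007]
 [ 1.    -0.014 -0.003]
 [-0.003  0.007 -1.   ]]
shift units of grasp pt [0.08 0.03 2.02]
-0.1 [322.9 278.5] [323.3 295.9]
-0.07 [322.5 247.5] [322.9 262.4]
-0.04 [322.1 213.8] [322.4 225.7]
0 [321.4 163.8] [321.7 170.6]
0.088 [319.6  28. ] [319.7  17.3]
0.1 [319.3   6.1] [319.3  -8.1]
2 y 0.102 x [np.float64(0.5494), np.float64(0.5513)] 20 19 [185, 216, 220]
8 y 0.099 x [np.float64(0.5462), np.float64(0.5582)] 142 157 [198, 200, 188]
14 y 0.096 x [np.float64(0.5461), np.float64(0.5582)] 136 168 [200, 200, 188]
20 y 0.093 x [np.float64(0.5461), np.float64(0.5575)] 126 186 [200, 202, 190]
26 y 0.089 x [np.float64(0.5287), np.float64(0.5742)] 125 78 [207, 208, 194]
32 y 0.086 x [np.float64(0.5311), np.float64(0.5607)] 166 90 [207, 207, 195]
38 y 0.083 x [np.float64(0.5251), np.float64(0.5607)] 68 86 [208, 209, 196]
44 y 0.079 x [np.float64(0.5249), np.float64(0.5607)] 67 78 [206, 207, 19
[... 2583 characters left out ...]
.07 x [np.float64(0.5133), np.float64(0.5778)] 94 242 [186, 190, 180]
254 y -0.076 x [np.float64(0.5271), np.float64(0.5779)] 99 222 [99, 102, 96]
260 y -0.081 x [np.float64(0.5268), np.float64(0.5781)] 92 195 [109, 112, 104]
266 y -0.087 x [np.float64(0.5367), np.float64(0.5681)] 184 118 [204, 208, 197]
272 y -0.093 x [np.float64(0.5365), np.float64(0.5716)] 174 247 [200, 204, 192]
278 y -0.099 x [np.float64(0.5364), np.float64(0.5708)] 194 189 [204, 209, 197]
284 y -0.105 x [np.float64(0.5362), np.float64(0.5553)] 199 176 [185, 188, 178]
290 y -0.111 x [np.float64(0.5299), np.float64(0.564)] 87 83 [192, 196, 186]
296 y -0.117 x [np.float64(0.5138), np.float64(0.5764)] 19 78 [197, 191, 195]
```

The tip end measures at y about +0.100 and the shaft axis at x about 0.5505, so the piece is seated as planned. Now descending on the balance point.

>>> carry_out:
  targets: "0.08 0.04 0 0 0 0 0.3;0 0 0.29 0 0 0 0.3;0 0 0.29 0 0 0 0.3;0 0 0.29 0 0 0 0.3;0 0 0.29 0 0 0 0.3;0 0 0.29 0 0 0 0.3;0 0 0.29 0 0 0 0.3;0 0 0.26 0 0 0 0.3"

```text
time: 24.08
ee_pos: [0.5504, 0.1789, 0.2156]
tcp_rot: [179.6, 0.1, 89.2]
wrist_force: [-0.1, 0.3, 0.1]
opening: 0.0553
grasp_force: 0.0
```

Run:
```python
from h import *
o,R,g=to([.5503,.1765,.06])
```

```text
t 24.0833 pos [0.5504 0.1789 0.2156] rot [1.7956e+02 1.2000e-01 8.9240e+01] q [ 18.   9.  -6.  74.  -0. 109.] F [-0.1  0.3  0.1] op 0.0553 0.0
grasp pt [0.5516 0.1785 0.0606] axes
 [[ 0.013  1.     0.008]
 [ 1.    -0.013 -0.002]
 [-0.002  0.008 -1.   ]]
shift units of grasp pt [-0.05 -0.03  0.01]
```

>>> carry_out:
  targets: "-0.05 -0.03 0.01 0 0 0 0.1;0 0 0 0 0 0 -0.2;0 0 0 0 0 0 -0.4;0 0 0 0 0 0 -0.6;0 0 0 0 0 0 -0.8;0 0 0 0 0 0 -1;0 0 0 0 0 0 -1;0 0 0 0 0 0 -1"
  newtons: 90

```text
time: 24.75
ee_pos: [0.5487, 0.1767, 0.218]
tcp_rot: [179.6, 0.1, 89.2]
wrist_force: [-9.2, -1.5, 5.5]
opening: 0.015
grasp_force: 87.7
```

>>> carry_out:
  targets: "0 0 -0.1 0 0 0 -1;0 0 -0.2 0 0 0 -1;0 0 -0.4 0 0 0 -1;0 0 -0.5 0 0 0 -1;0 0 -0.5 0 0 0 -1;0 0 -0.5 0 0 0 -1;0 0 -0.3 0 0 0 -1;0 0 0 0 0 0 -1"

```text
time: 25.42
ee_pos: [0.5491, 0.1771, 0.3204]
tcp_rot: [179.2, 0.0, 89.2]
wrist_force: [0.2, -0.3, -3.9]
opening: 0.0153
grasp_force: 88.2
```

Run:
```python
from h import *
o,R,g=to([.5455,-.09,.16]);print(o['torque'])
```

```text
t 25.4167 pos [0.5491 0.1771 0.3204] rot [1.7923e+02 2.0000e-02 8.9210e+01] q [ 18.   7.   3.  85.  -0. 109.] F [ 0.2 -0.3 -3.9] op 0.0153 88.16151022911072
grasp pt [0.5512 0.177  0.1654] axes
 [[ 0.014  1.     0.013]
 [ 1.    -0.014 -0.   ]
 [-0.     0.013 -1.   ]]
shift units of grasp pt [-6.68 -0.05  0.14]
[ 0.01046821  0.01539669 -0.01251355]
```

Lifted, and the torque reads about zero, so it is gripped at its balance point. Moving over the stand.

>>> carry_out:
  targets: "-0.2 0 0 0 0 0 -1;-0.4 0 0 0 0 -0.03 -1;-0.5 0 0 0 0 -0.03 -1;-0.5 0 0 0 0 -0.03 -1;-0.5 0 0 0 0 -0.03 -1;-0.5 0 0 0 0 -0.03 -1;-0.5 0 0 0 0 -0.03 -1;-0.5 0 0 0 0 0 -1"

```text
time: 26.08
ee_pos: [0.5474, 0.0315, 0.3154]
tcp_rot: [179.7, 0.1, 90.3]
wrist_force: [-0.4, 0.5, -4.2]
opening: 0.0155
grasp_force: 88.1
```

>>> carry_out:
  targets: "-0.5 0 0 0 0 0 -1;-0.5 0 0 0 0 0 -1;-0.5 0 0 0 0 0 -1;-0.5 0 0 0 0 0 -1;-0.5 0 0 0 0 0 -1;-0.4 0 0 0 0 0 -1;-0.2 0 0 0 0 0 -1;0 0 0 0 0 0 -1"

```text
time: 26.75
ee_pos: [0.548, -0.0926, 0.3161]
tcp_rot: [179.6, 0.1, 90.1]
wrist_force: [0.5, 0.2, -4.5]
opening: 0.0153
grasp_force: 88.1
```

Run:
```python
from h import *
o,R,g=to([.5455,-.09,.11])
c=get_calibration('wrist');im=camera('wrist')[:,:,::-1];cv2.imwrite('pics/w6.png',im)
h=g[2]
for y in (.1,.088,0):print(proj(c,[g[0],g[1]+.04+y,h]).round(1))
# tip pixels: profile along column at tip, and edges by row
for r in range(0,70,5):
    row=im[r,250:390].astype(int);gg=np.abs(np.diff(row,axis=0)).sum(1);k=np.sort(np.argsort(gg)[-6:]);print(r,(250+k).tolist(),gg[k].tolist(),im[r,320].tolist())
```

```text
t 26.75 pos [ 0.548  -0.0926  0.3161] rot [1.7963e+02 1.2000e-01 9.0130e+01] q [-10.   5.  -0.  85.  -0.  80.] F [ 0.5  0.2 -4.5] op 0.0153 88.14686894416809
grasp pt [ 0.549  -0.093   0.1611] axes
 [[-0.002  1.     0.006]
 [ 1.     0.002 -0.002]
 [-0.002  0.006 -1.   ]]
shift units of grasp pt [ 0.08 -0.1   1.28]
[321.6 -61.5]
[321.4 -20.8]
[320.8 203.9]
0 [258, 259, 298, 299, 344, 345] [133, 120, 145, 100, 188, 128] [173, 175, 164]
5 [258, 259, 298, 299, 344, 345] [195, 101, 159, 114, 173, 106] [173, 175, 165]
10 [255, 256, 257, 298, 344, 345] [96, 83, 55, 82, 180, 109] [174, 176, 166]
15 [250, 286, 287, 343, 344, 345] [104, 68, 110, 60, 159, 78] [174, 176, 166]
20 [288, 289, 299, 300, 343, 344] [96, 71, 54, 49, 82, 123] [175, 178, 166]
25 [289, 290, 343, 344, 359, 360] [106, 206, 159, 178, 81, 87] [85, 79, 76]
30 [291, 292, 344, 345, 359, 362] [108, 212, 309, 151, 90, 76] [127, 127, 119]
35 [297, 298, 300, 344, 345, 359] [103, 214, 73, 284, 147, 90] [175, 177, 166]
40 [298, 299, 343, 344, 359, 361] [80, 143, 223, 140, 94, 78] [175, 177, 167]
45 [270, 298, 299, 343, 344, 359] [74, 83, 146, 200, 124, 83] [175, 177, 167]
50 [271, 299, 300, 343, 344, 359] [80, 133, 87, 167, 99, 90] [175, 178, 167]
55 [271, 299, 300, 343, 344, 358] [79, 139, 88, 135, 75, 68] [175, 177, 167]
60 [271, 299, 300, 342, 343, 358] [70, 121, 157, 83, 128, 69] [175, 178, 168]
65 [272, 299, 300, 342, 343, 358] [67, 120, 143, 91, 124, 70] [176, 178, 169]
```

>>> carry_out:
  targets: "0.08 -0.1 0 0 0 0 -1;0 0 0.2 0 0 0 -1;0 0 0.25 0 0 0 -1;0 0 0.25 0 0 0 -1;0 0 0.25 0 0 0 -1;0 0 0.2 0 0 0 -1;0 0 0.05 0 0 0 -1;0 0 0 0 0 0 -1"

```text
time: 27.47
ee_pos: [0.5446, -0.0879, 0.2683]
tcp_rot: [179.6, 0.1, 90.3]
wrist_force: [-0.4, -0.5, -3.8]
opening: 0.0155
grasp_force: 88.2
```

```bash
cat > ax.py <<'E'
from h import *
o,R,g=to([.5455,-.09,.112]);print(o['torque'].round(3))
c=get_calibration('wrist');im=camera('wrist')[:,:,::-1];cv2.imwrite('pics/w7.png',im)
V=c['view'];Rw=np.array(V)[:3,:3];o0=-Rw.T@np.array(V)[:3,3]
rows=[r for r in range(0,160,4)];E={0:[],1:[]}
for r in rows:
    gg=np.abs(np.diff(cv2.GaussianBlur(im,(1,3),0)[r].astype(int),axis=0)).sum(1)
    for i,(a,b) in enumerate(((292,312),(330,350))):
        w=gg[a:b]; k=w.argmax()
        if w[k]>60: s=slice(max(k-1,0),k+2); E[i].append([a+.5+(w[s]*np.arange(len(w))[s]).sum()/w[s].sum(),r])
ns=[]
for i in (0,1):
    p=np.array(E[i]);
    for _ in range(4):
        f=np.polyfit(p[:,1],p[:,0],1);e=np.abs(np.polyval(f,p[:,1])-p[:,0]);p=p[e<max(1.0,2*np.median(e))]
    print('edge',i,len(p),f.round(3))
    d=[Rw.T@np.array([(np.polyval(f,r)-c['cx'])/c['fx'],(r-c['cy'])/c['fy'],1]) for r in (0,160)]
    n=np.cross(*d);n/=np.linalg.norm(n);ns.append(n if (n[0]>0)==(i==0) else -n)  # inward
u=np.cross(*ns);u/=np.linalg.norm(u);u*=np.sign(u[1])
b=np.linalg.solve(np.array([ns[0],ns[1],u]),[.009,.009,0]);q=o0+b
P=lambda y:q+u*(y-q[1])/u[1]
print('axis dir',u.round(4),'pitch deg',np.degrees(np.arcsin(u[2])).round(2),'yaw',np.degrees(np.arctan2(-u[0],u[1])).round(2))
print('axis at grasp y',P(g[1]).round(4),'at mid',P(g[1]+.04).round(4))
E
python3 ax.py
python3 - <<'E'
import sys; sys.path.insert(0,'.')
from h import *
t=cv2.imread('pics/top0.png').astype(int);n=camera('top')[:,:,::-1].astype(int);cv2.imwrite('pics/t7.png',n)
d=np.abs(t-n).sum(2);c=get_calibration('top')
for y in np.arange(.03,.07,.003):
    p=proj(c,[.5455,y,.11]);v,u=p[::-1].round().astype(int);print(round(y,3),p.round(1),n[v,u].tolist(),d[v,u])
E
```

```text
t 27.4667 pos [ 0.5446 -0.0879  0.2683] rot [1.7961e+02 1.0000e-01 9.0250e+01] q [-9.  4. -6. 80. -0. 81.] F [-0.4 -0.5 -3.8] op 0.0155 88.24121475219727
grasp pt [ 0.5456 -0.0881  0.1133] axes
 [[-0.004  1.     0.007]
 [ 1.     0.004 -0.002]
 [-0.002  0.007 -1.   ]]
shift units of grasp pt [-0.05 -0.    0.03]
[-0.085  0.044 -0.012]
edge 0 29 [2.10000e-02 2.98434e+02]
edge 1 31 [-2.80000e-02  3.45161e+02]
axis dir [-0.0018  0.9997  0.0256] pitch deg 1.47 yaw 0.1
axis at grasp y [ 0.5457 -0.0881  0.1071] at mid [ 0.5457 -0.0481  0.1081]
0.03 [292.6 192.8] [143, 144, 136] 150
0.033 [291.3 192.8] [142, 143, 135] 154
0.036 [290.  192.8] [141, 142, 133] 165
0.039 [288.7 192.7] [142, 143, 134] 153
0.042 [287.4 192.7] [137, 139, 132] 75
0.045 [286.1 192.7] [134, 136, 129] 27
0.048 [284.8 192.6] [136, 137, 129] 113
0.051 [283.5 192.6] [140, 141, 134] 147
0.054 [282.2 192.6] [142, 159, 164] 41
0.057 [280.9 192.5] [147, 170, 176] 41
0.06 [279.6 192.5] [147, 170, 175] 46
0.063 [278.3 192.5] [149, 171, 176] 39
0.066 [277.  192.4] [148, 170, 175] 43
0.069 [275.7 192.4] [149, 171, 176] 41[ WARN:0@0.526] global loadsave.cpp:1063 imwrite_ Unsupported depth image for selected encoder is fallbacked to CV_8U.
```

Run:
```python
from h import *
c=get_calibration('scene');n=camera('scene')[:,:,::-1].copy();cv2.imwrite('pics/s8.png',n);b=cv2.imread('pics/scene0.png')
d=np.abs(n.astype(int)-b).sum(2)
for y in (.052,.045,.03,.0,-.03,-.12,-.135,-.15,-.165,-.178,-.188):
    p=proj(c,[.5455,y-.0,.11]);u=int(round(p[0]));v=int(round(p[1]))
    a=proj(c,[.5455,y,.12])-proj(c,[.5455,y,.10])
    print(y,p.round(1),'px/mm',(a[1]/20).round(2),[int(x) for x in n[v-16:v+17:1,u].sum(1)//3])
t=get_calibration('top');print([ (y,proj(t,[.5455,y,.11]).round(1)) for y in (-.188,.052)])
```

```text
0.052 [285.1 168.4] px/mm -0.33 [163, 162, 162, 164, 163, 164, 164, 164, 164, 164, 165, 164, 165, 163, 158, 147, 140, 135, 129, 125, 122, 123, 138, 155, 160, 152, 138, 131, 143, 155, 149, 127, 125]
0.045 [286.5 170. ] px/mm -0.33 [141, 147, 151, 153, 158, 162, 164, 165, 165, 165, 164, 163, 159, 149, 143, 142, 140, 136, 130, 120, 111, 116, 135, 151, 157, 159, 162, 151, 121, 92, 88, 85, 77]
0.03 [289.7 173.6] px/mm -0.33 [82, 103, 141, 161, 165, 165, 165, 164, 165, 160, 150, 139, 138, 133, 123, 125, 132, 133, 127, 118, 111, 114, 116, 97, 68, 57, 65, 78, 78, 74, 71, 74, 80]
0.0 [296.2 180.9] px/mm -0.33 [164, 165, 165, 165, 165, 164, 164, 164, 159, 148, 137, 131, 133, 132, 118, 100, 87, 84, 78, 67, 56, 52, 49, 46, 41, 40, 39, 39, 43, 59, 100, 137, 156]
-0.03 [302.9 188.4] px/mm -0.33 [39, 37, 41, 43, 42, 44, 44, 42, 39, 40, 50, 80, 112, 129, 137, 142, 141, 139, 133, 123, 104, 71, 50, 41, 40, 39, 41, 41, 45, 60, 91, 123, 132]
-0.12 [324.7 212.9] px/mm -0.33 [78, 67, 64, 63, 64, 63, 74, 107, 139, 148, 149, 149, 150, 149, 147, 139, 124, 111, 113, 129, 137, 130, 112, 96, 88, 87, 86, 85, 84,
[... 334 characters left out ...]
54, 160, 161, 164, 167, 166, 165, 165, 155, 125, 101]
-0.165 [336.5 226.2] px/mm -0.33 [122, 122, 111, 90, 85, 84, 85, 84, 85, 85, 85, 84, 87, 99, 121, 146, 160, 164, 166, 166, 165, 166, 164, 157, 151, 148, 145, 142, 137, 131, 121, 110, 109]
-0.178 [340.  230.1] px/mm -0.33 [132, 118, 114, 115, 122, 133, 148, 159, 164, 166, 165, 166, 165, 166, 165, 165, 166, 165, 164, 158, 145, 137, 139, 142, 146, 148, 142, 125, 110, 126, 151, 146, 115]
-0.188 [342.8 233.3] px/mm -0.33 [165, 165, 166, 165, 165, 166, 166, 166, 165, 165, 166, 167, 166, 165, 166, 165, 165, 165, 162, 155, 141, 131, 118, 100, 110, 132, 137, 112, 81, 79, 91, 96, 96]
[(-0.188, array([386.8, 195.3])), (0.052, array([283.1, 192.6]))]
```

Run:
```python
from h import *
c=get_calibration('scene');n=cv2.imread('pics/s8.png')
g=n.mean(2);m=((np.abs(g-85)<10)).astype(np.uint8);m[:, :315]=0
k,l,s,ce=cv2.connectedComponentsWithStats(m,connectivity=4)
i=l[215,329];print('face',s[i],ce[i]);u=ce[i]
V=np.array(c['view']);R=V[:3,:3];o=-R.T@V[:3,3];d=R.T@np.array([(u[0]-c['cx'])/c['fx'],(u[1]-c['cy'])/c['fy'],1])
for y in(-.145,-.1475,-.15):print('y',y,(o+d*(y-o[1])/d[1]).round(4))
for x in(.5435,.5455,.5475):print('x',x,(o+d*(x-o[0])/d[0]).round(4))
# upper silhouette of shaft, columns 285..300 : sub-pixel bright->darker step
pts=[]
for x in range(286,300):
    v0=int(proj(c,[.5455,0,.11])[1]+(x-296.2)*1.12)-12
    col=g[v0:v0+14,x];dd=np.diff(col);j=dd.argmin();pts.append((x,v0+j+.5,round(dd[j],0)))
print(pts)
for y in(.04,.02,0.):print(y,proj(c,[.5455,y,.119]).round(1))
```

```text
face [     0      0    640    400 224278] [295.60143661 185.99888977]
y -0.145 [ 0.4636 -0.145   0.2455]
y -0.1475 [ 0.4622 -0.1475  0.2481]
y -0.15 [ 0.4608 -0.15    0.2506]
x 0.5435 [5.435e-01 1.000e-04 9.510e-02]
x 0.5455 [0.5455 0.0037 0.0914]
x 0.5475 [0.5475 0.0073 0.0876]
[(286, np.float64(166.5), np.float64(-9.0)), (287, np.float64(166.5), np.float64(-10.0)), (288, np.float64(167.5), np.float64(-10.0)), (289, np.float64(172.5), np.float64(-12.0)), (290, np.float64(168.5), np.float64(-11.0)), (291, np.float64(168.5), np.float64(-11.0)), (292, np.float64(170.5), np.float64(-18.0)), (293, np.float64(170.5), np.float64(-16.0)), (294, np.float64(171.5), np.float64(-14.0)), (295, np.float64(179.5), np.float64(-17.0)), (296, np.float64(179.5), np.float64(-18.0)), (297, np.float64(175.5), np.float64(-16.0)), (298, np.float64(172.5), np.float64(-24.0)), (299, np.float64(172.5), np.float64(-21.0))]
0.04 [287.5 168.3]
0.02 [291.7 173. ]
0.0 [296.1 177.9]
```

Run:
```python
from h import *
c=get_calibration('scene');n=cv2.imread('pics/s8.png');g=n.mean(2)
m=((g>70)&(g<100)).astype(np.uint8);m2=np.zeros_like(m);m2[208:234,318:344]=m[208:234,318:344]
m2=cv2.morphologyEx(m2,cv2.MORPH_OPEN,np.ones((3,3),np.uint8))
k,l,s,ce=cv2.connectedComponentsWithStats(m2);i=l[220,332];print('face',s[i],ce[i]);u=ce[i]
V=np.array(c['view']);R=V[:3,:3];o=-R.T@V[:3,3];d=R.T@np.array([(u[0]-c['cx'])/c['fx'],(u[1]-c['cy'])/c['fy'],1])
for y in(-.145,-.1475,-.15):print('y',y,(o+d*(y-o[1])/d[1]).round(4))
for z in (.105,.11,.115):print('pred',z,proj(c,[.5457,-.1475,z]).round(1))
```

```text
face [323 213  17  15 163] [331.28220859 220.34355828]
y -0.145 [ 0.5459 -0.145   0.1092]
y -0.1475 [ 0.5441 -0.1475  0.1125]
y -0.15 [ 0.5423 -0.15    0.1157]
pred 0.105 [331.8 222.5]
pred 0.11 [331.9 220.9]
pred 0.115 [332.  219.2]
```

The head end measures (0.546, -0.146, 0.110) and the tip end y is about 0.0525. The stirrer is level at 0.11 m and sits about 3 mm too far along +y. Making a small correction, then settling.

>>> carry_out:
  targets: "-0.04 0 0 0 0 0 -1;-0.04 0 0 0 0 0 -1;0 0 0 0 0 0 -1;0 0 0 0 0 0 -1;0 0 0 0 0 0 -1;0 0 0 0 0 0 -1;0 0 0 0 0 0 -1;0 0 0 0 0 0 -1"

```text
time: 28.28
ee_pos: [0.5448, -0.0911, 0.2694]
tcp_rot: [179.5, 0.1, 90.3]
wrist_force: [-0.5, -0.0, -4.1]
opening: 0.0149
grasp_force: 88.2
```

Run:
```python
from h import *
o,R,g=to([.5455,-.09,.112]);print(o['qd'].round(2))
from workcell import bot
if o['grasp_force']>70 and abs(g[1]+.09)<.006: print(bot.job_done())
```

```text
t 28.2833 pos [ 0.5448 -0.0911  0.2694] rot [1.7951e+02 1.2000e-01 9.0250e+01] q [-9.  4. -5. 80. -0. 80.] F [-0.5 -0.  -4.1] op 0.0149 88.24100017547607
grasp pt [ 0.5461 -0.0915  0.1144] axes
 [[-0.004  1.     0.009]
 [ 1.     0.004 -0.002]
 [-0.002  0.009 -1.   ]]
shift units of grasp pt [ 0.04 -0.02  0.06]
[ 0.06  0.15 -0.08  0.06  0.03  0.  ]
the job is handed in; nothing more can be done
None
```

I laid the stirrer in the cradle and let go, then picked it up at its balance point, and handed the job in at 28.3 s with it held still, level to within about 1.5° and about 5 cm above the stand seat; joint 4 briefly touched its range limit (about 130.5°) early on, and I can't rule out that it passed it.

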